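# Draw the rolling pin out of the baking box

## Task

Fetch the small wooden rolling pin from the bottom of the baking box: slide the box's tray fully home towards the end where the tall pepper mill stands, so that the box opens at the end with room beyond it. The opening is shorter than the pin, so raise the pin's free end over the end wall and draw it out at a slant from under the tray, gently, without forcing it against the box, pushing the tray back or shifting the things that stand about. Finish while holding the rolling pin in the gripper, level, still and about a hand's breadth clear above the box, touching nothing else; do not put it down or let go.

Things in the scene. Friction and masses are not known exactly. Their poses are not given: they have to be found in the camera images.
- baking_box: Wooden box, fixed, 140 x 286 mm, long along its y (roughly the robot's left-right). Origin: centre of its underside, on the worktop; z up, x away from the robot at yaw 0. Inside 124 mm (x) by 270 mm (y), floor top at z = 6 mm. Long side walls 74 mm high; end walls (y = +-135 to +-143 mm) lower, 66 mm. A saddle in the middle of the floor (50 mm long in y, lips to z = 19 mm) carries the pin.
- tray (a joint): Sliding tray on top of the box, in m: 0 in the middle, +0.070 home at the box's +y end, -0.070 home at its -y end. Wooden, 140 mm long in y, as wide as the box, underside 75 mm and rim 92 mm above the worktop. Captive on the side walls, stays where left, slides with about 2 N. Home at one end, it leaves the box open from its middle to the other end wall (135 mm).
- tray_grip (a point): Middle of the top edge of the tray's grip: an upright partition in the tray's middle, 12 mm thick along the box's y, 128 mm long along x, top 115 mm above the worktop, 36 mm above the tray's floor, 55 mm free floor on both sides. Two steel pastry cutters (rims at 103 mm) are fixed in the tray on the +x side, so the grip is free from x = -60 to +14 mm. Axes as the box's.
- rolling_pin: Loose wooden rolling pin without handles, 240 mm long, 25 mm thick over its middle 70 mm, 20 mm thick 80 mm from the middle, 16 mm at both ends, about 90 g. Origin: in its middle, on its axis; y is its long axis. At the start it lies along the box, in the middle of its width, its axis 26.5 mm above the worktop.
- pin_end_a (a point): Centre of the pin's end face at +y of the pin.
- pin_end_b (a point): Centre of the pin's end face at -y of the pin.
- pepper_mill: Tall dark wooden pepper mill, 58 mm wide, 165 mm high, loose, standing beyond one end of the box (either end), 0.22 to 0.26 m from the box's middle. Origin: centre of its underside. Must not be shifted.
- garlic: Garlic bulb, 53 mm wide and high, loose, lying beyond the other end of the box at a like distance. Origin: centre of its underside. Must not be shifted.
- egg_box: Grey cardboard egg box, closed, 106 x 156 x 72 mm high, loose, behind the baking box. Origin: centre of its underside. Must not be shifted.
- mug: Mug, dark above and white below, 82 mm wide without the handle, 97 mm high, loose, left of the baking box in front of the microwave. Origin: centre of its underside. Must not be shifted.

How it is judged:
On the way, in this order (a step that is already met when the one before it is completed fails the run):
1. the tray is fully home at the pepper mill's end (((y of pepper_mill in the frame of baking_box above 0 m and value of joint tray above 0.062 m) or (y of pepper_mill in the frame of baking_box below 0 m and value of joint tray below -0.062 m))), for 0.2 s.
2. the pin stands at a slant in the opening: one end over the end wall, the other still low under the tray (((height (world z) of pin_end_a above 0.07 m and height (world z) of pin_end_b below 0.058 m) or (height (world z) of pin_end_b above 0.07 m and height (world z) of pin_end_a below 0.058 m))).
At the end, for the whole second after the job is handed in: The tray is home at the pepper mill's end (within 10 mm); the pin is held in the fingers, its middle within 0.25 m of the box's middle in plan, level within 15 degrees, both ends over 140 mm above the worktop, at rest, touching nothing but the fingers (((y of pepper_mill in the frame of baking_box above 0 m and value of joint tray above 0.06 m) or (y of pepper_mill in the frame of baking_box below 0 m and value of joint tray below -0.06 m)) and height (world z) of each of pin_end_a, pin_end_b above 0.14 m and angle between rolling_pin's own y axis and vertical between 1.31 and 1.83 rad and horizontal distance between rolling_pin and baking_box below 0.25 m and contact force between the fingers and rolling_pin above 1 N and contact force between rolling_pin and baking_box below 0.2 N and contact force between rolling_pin and pepper_mill below 0.2 N and contact force between rolling_pin and garlic below 0.2 N and contact force between rolling_pin and egg_box below 0.2 N and contact force between rolling_pin and mug below 0.2 N and linear speed of rolling_pin below 0.03 m/s); the arm keeps its last pose, push and grip.
It fails at once if the pin is forced against the box or the tray (more than 30 N) (contact force between rolling_pin and baking_box above 30 N).
It fails at once if the pepper mill is shifted by 30 mm or knocked over (distance of pepper_mill from where it was at the start of the episode above 0.03 m or angle between pepper_mill's own z axis and vertical above 0.35 rad).
It fails at once if the garlic is shifted by 30 mm (distance of garlic from where it was at the start of the episode above 0.03 m).
It fails at once if the egg box is shifted by 30 mm (distance of egg_box from where it was at the start of the episode above 0.03 m).
It fails at once if the mug is shifted by 30 mm or knocked over (distance of mug from where it was at the start of the episode above 0.03 m or angle between mug's own z axis and vertical above 0.35 rad).
It also fails if it takes over 48 s, if anything falls off the work surface, if the arm or the gripper's body presses on something with over 40 N, if the wrist force passes 120 N, or if a joint passes its speed limit or range.

## Robot

A 6-joint arm with a two-finger parallel gripper is mounted at the origin on a cart in front of the work surface, level with it; the furniture and walls round the work are solid. World frame = base frame: x ahead of the robot, y to its left, z up, the work surface at z = 0. Lengths are in m, angles in rad, forces in N, time in s.
With the tool pointing down it reaches from about 0.225 to 0.875 m from the base axis. Payload 3.4 kg.
Tool frame: the origin (TCP) lies at the very end of the fingers, on their centre line; the grasp point (between the pads) lies 19 mm behind it; z points along the fingers, y is the line along which they close (so a half turn about z gives the same grasp; the last joint's range is limited). The gripper opens to 85 mm and grips with 20 to 120 N. Pads are 22 mm wide; open, the fingers measure 114 mm over their backs; the gripper's body (76 mm by 85 mm) begins 54 mm behind the grasp point. The pads swing forward as they close: fully open they stand 13 mm farther back than shut.
Start: joints at [-0.121, 0.276, 1.505, -0, 1.361, -0.121], TCP at [0.575, -0, 0.231] pointing down, gripper open.
Joint ranges: [-2.89, 2.89], [-0.75, 2.08], [0.22, 2.7], [-1.18, 4.32], [0.11, 2.71], [-2.7, 2.7]. Speed limits (rad/s): [2.57, 2.57, 3.14, 3.14, 3.14, 3.14].

## Interface

Orientations are given as a unit quaternion [w, x, y, z].
In Python, from rig import manip, eyes gives the robot as it stands.
- The arm moves only by the tool servo_tool, never from a script. Its argument "series" is text: rows parted by semicolons, each of 7 numbers parted by spaces: the shift along the tool's x, y, z in m, then the turn, a rotation vector about the tool's x, y, z in degrees, then the closure, from 0 (fully open) to 1 (shut). In form: dx dy dz ax ay az fingers; .... A call has 1 to 5 rows; each row is the pose to reach, as a shift and turn from the pose commanded when the call began, along the tool's axes at that moment; what a row does not reach only later rows make up. A row lasts 1/10 s, in which the tool goes at most 50 mm and 8.59 degrees, less where a joint would pass 70% of its speed; a pose out of reach is approached as far as the arm can. A call with a gripper value outside its range is refused whole. The fingers move at their own pace and stop on an object; "squeeze" is the grip in N (left out, the last holds). Time passes only in rows, so rows that repeat a pose let the fingers close. It gives the time, the measured TCP pose, the force, the opening and the grip force at its end, in the units of the state.
- manip.get_state(): the state, without advancing time (a new reading comes with each control period).
- eyes.get_image(name): name is "scene" or "side" or "wrist"; returns the picture (420x560x3 uint8, red, green, blue); there is no depth.
- eyes.camera_info(name): a dict with "fx", "fy", "cx", "cy" (pixels), "eye" and "orientation" of the camera in the world. Camera axes: x right, y down, z forward; pixel columns grow to the right and rows downward; lengths in m; the calibration is good to about 2 mm. A picture is of the moment at which its call begins: read the wrist's pose just before it. camera_info takes no time and is no camera call; for the wrist camera it gives the pose at the moment of the call.
- manip.sign_off(): hands the job in; it is judged then, once.
The state is a dict: "clock": time; "qpos": joint angles; "qd": joint speeds; "effort": joint torques, N m; "position": TCP position; "ee_rot": TCP orientation; "contact_force": force on the tool from outside, world axes, zero at the start; "moment": the same for the moment, N m; "width": finger opening in m; "gripper_force": force on a finger pad.
Only numpy, scipy, OpenCV 4.12 (cv2) and the standard library are available. Lean on these libraries where they do the work, as an engineer would, in place of code of your own. Each camera call takes 0.05 s, during which the arm holds its last target. There are 200 camera calls.

## Working session

There is one attempt and no reset: what is moved stays moved. The work goes in short steps, Python scripts to look and compute and a tool call to move; the robot and the scene stay as the last step left them, time stands still between calls to the robot, and variables do not carry over. Pictures are saved under pics/ and viewed, at most 10 in all, crops included, and the job is handed in when it is done.

Besides the shell and the picture viewer there is one more tool, called after "Emit:" as a command line: name --argument value ..., lists and objects as JSON in quotes. servo_tool: Moves the arm, as the interface text tells. Its arguments: {"type":"object","properties":{"series":{"type":"string"},"squeeze":{"type":"number"}},"required":["series"]}

```bash
mkdir -p pics; ls; python3 - <<'E'
from rig import manip, eyes
import cv2
for n in ("scene","side"):
    print(n,eyes.camera_info(n)); cv2.imwrite(f"pics/{n}0.png",eyes.get_image(n)[:,:,::-1])
print(eyes.camera_info("wrist")); cv2.imwrite("pics/wrist0.png",eyes.get_image("wrist")[:,:,::-1])
print(manip.get_state())
E
```

```text
pics
scene {'fx': 452.1643780496047, 'fy': 452.1643780496047, 'cx': 273.47940037631304, 'cy': 208.63900673801845, 'eye': array([-0.34434643, -0.34058049,  0.8477127 ]), 'orientation': array([-0.37750683,  0.76251035, -0.46559513,  0.24349074])}
side {'fx': 434.97256771473496, 'fy': 434.97256771473496, 'cx': 280.6107261899302, 'cy': 210.12313642150207, 'eye': array([0.54127776, 1.12108966, 0.6141788 ]), 'orientation': array([ 0.01492694, -0.00200026,  0.84995025, -0.52664767])}
{'fx': 294.168530058393, 'fy': 294.168530058393, 'cx': 282.58315202185327, 'cy': 212.8209233344634, 'eye': array([0.57481988, 0.07441588, 0.37217231]), 'orientation': array([ 1.47203000e-01,  9.89105924e-01,  7.93754099e-04, -3.42999170e-04])}
{'clock': 0.15, 'qpos': array([-1.20984139e-01,  2.76455269e-01,  1.50582423e+00,  7.14133165e-06,
        1.36072035e+00, -1.20974153e-01]), 'qd': array([-0.00137229, -0.00108046, -0.0027864 , -0.00240472, -0.00116273,
        0.00133036]), 'effort': array([ 9.65923646e-04, -4.17143512e+01, -2.46032345e+01, -1.26433165e-04,
        7.58384820e-03, -3.43765259e-05]), 'position': array([5.74608239e-01, 5.39249701e-05, 2.30642488e-01]), 'ee_rot': array([-5.56078381e-04,  7.07110665e-01,  7.07102547e-01, -4.31091103e-04]), 'contact_force': array([ 0.06726196, -0.55374556, -0.01247719]), 'moment': array([-0.01019487,  0.01518008,  0.02165776]), 'gripper_force': 0.0, 'width': 0.08547664690036498}
```

View pics/scene0.png

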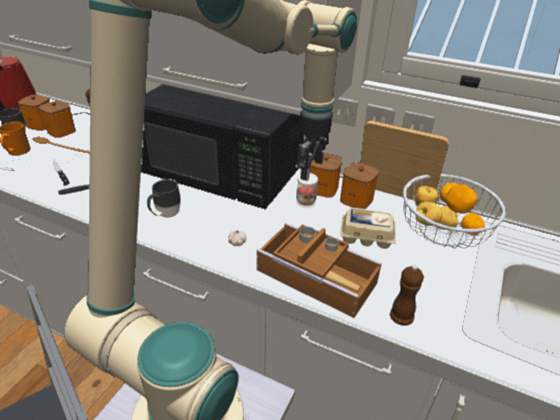

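View pics/side0.png

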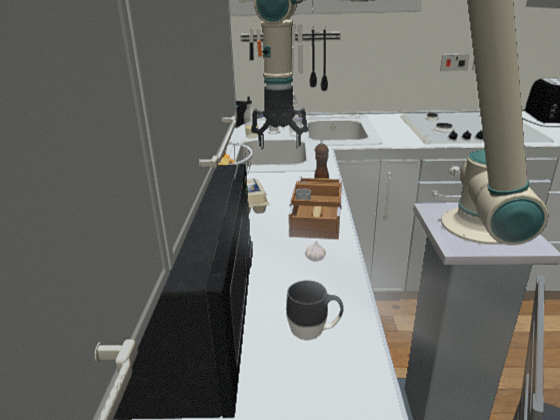

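View pics/wrist0.png

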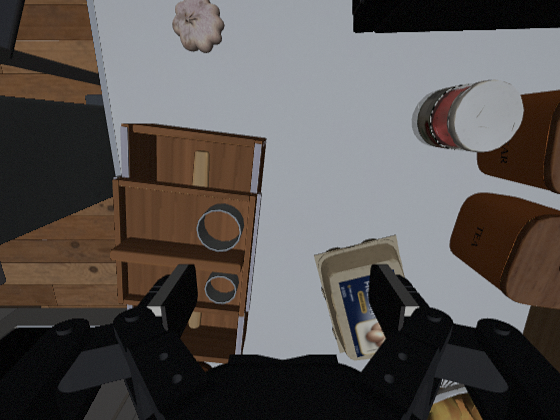

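The mill stands at the box's −y end and the garlic at +y (wrist picture: garlic (200,25), +y end wall rim about (130,124)–(266,137), grip partition about (115,247)–(245,262)). The tray is near the middle. Next I zoom in for exact corners.

```bash
cat > h.py <<'E'
import numpy as np
from rig import manip, eyes
from scipy.spatial.transform import Rotation as R
def rot(q): return R.from_quat([q[1],q[2],q[3],q[0]])
def ray(info,uv,z):
    d=rot(info["orientation"]).apply([(uv[0]-info["cx"])/info["fx"],(uv[1]-info["cy"])/info["fy"],1])
    return info["eye"]+d*(z-info["eye"][2])/d[2]
def proj(info,p):
    c=rot(info["orientation"]).inv().apply(np.asarray(p)-info["eye"])
    return info["fx"]*c[0]/c[2]+info["cx"],info["fy"]*c[1]/c[2]+info["cy"]
E
python3 - <<'E'
import cv2
a=cv2.imread("pics/wrist0.png")[110:370,90:290]
b=cv2.resize(cv2.convertScaleAbs(a,alpha=1.6),None,fx=3,fy=3,interpolation=cv2.INTER_CUBIC)
b=cv2.rotate(b,cv2.ROTATE_90_CLOCKWISE)  # x'=3*(370-v), y'=3*(u-90)
cv2.imwrite("pics/crop.png",b)
E
```

```text
(no output)
```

View pics/crop.png

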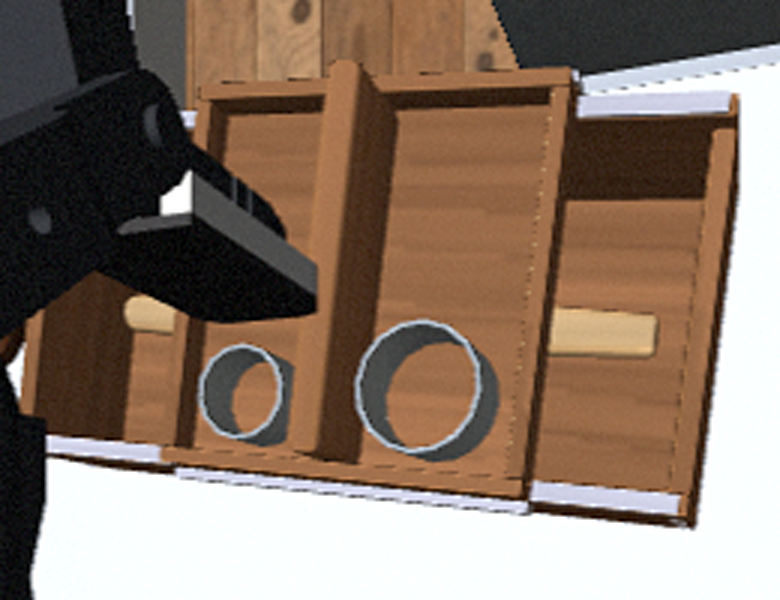

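```bash
python3 - <<'E'
from h import *
i=eyes.camera_info("wrist")
f=lambda x,y,z:ray(i,(90+y/3,370-x/3),z)
for n,x,y,z in [("rail+yN",731,95,.074),("rail+yF",681,513,.074),("wall+yN",738,95,.066),("wall+yF",693,523,.066),("railF-y",47,452,.074),("wall-yF",22,448,.066),("gripN",345,63,.115),("gripF",308,452,.115),("trayN",577,73,.092),("trayF",525,494,.092),("pinend",655,334,.0285),("pinNear",552,329,.034),("pinEndB",126,312,.028)]:
    print(n,f(x,y,z).round(4))
print("garlic",ray(i,(200,25),.025))
s=eyes.camera_info("scene")
print("mill",ray(s,(404,318),0),ray(s,(411,268),.165),"garlic",ray(s,(237,237),.026),"boxcorners", ray(s,(257,247),.074),ray(s,(353,308),.0),ray(s,(380,267),.07))
d=eyes.camera_info("side"); print("mill top side",ray(d,(322,145),.165))
E
```

```text
rail+yN [0.4181 0.0713 0.074 ]
rail+yF [0.5534 0.0557 0.074 ]
wall+yN [0.4142 0.0735 0.066 ]
wall+yF [0.5562 0.0592 0.066 ]
railF-y [ 0.523  -0.2002  0.074 ]
wall-yF [ 0.5194 -0.2207  0.066 ]
gripN [ 0.4108 -0.0464  0.115 ]
gripF [ 0.5343 -0.0592  0.115 ]
trayN [0.413  0.0241 0.092 ]
trayF [0.5475 0.0073 0.092 ]
pinend [0.4813 0.0431 0.0285]
pinNear [0.4777 0.0041 0.034 ]
pinEndB [ 0.452  -0.1979  0.028 ]
garlic [0.48915197 0.17143342 0.025     ]
mill [ 0.43866663 -0.31586563  0.        ] [ 0.43086815 -0.30117113  0.165     ] garlic [0.48419922 0.17074353 0.026     ] boxcorners [0.42551943 0.07543735 0.074     ] [ 0.41161463 -0.19740368  0.        ] [ 0.50622722 -0.22641753  0.07      ]
mill top side [ 0.44157983 -0.2618155   0.165     ]
```

```bash
cat >> h.py <<'E'
YAW=np.radians(-6.7); C=np.array([.4676,-.0765,0]); B=R.from_euler('z',YAW)
def toolR(L,extra=0):
    l=np.radians(L); c,s=np.cos(l),np.sin(l)
    M=np.array([[0,c,-s],[1,0,0],[0,-s,-c]]).T   # columns: tool x,y,z in box
    return B*R.from_euler('z',extra,degrees=True)*R.from_matrix(M)
def where():
    s=manip.get_state(); r=rot(s["ee_rot"])
    z=B.inv().apply(r.apply([0,0,1]))
    print("t",round(s["clock"],2),"tcp box",B.inv().apply(s["position"]-C).round(4),"lean",np.degrees(np.arctan2(-z[1],-z[2])).round(2),"F",s["contact_force"].round(1),"w",round(s["width"],4),"gf",round(s["gripper_force"],1))
    return s,r
def row(p,L):
    s,r=where(); t=C+B.apply(p)
    print("ROW",(r.inv().apply(t-s["position"])).round(4),np.degrees((r.inv()*toolR(L)).as_rotvec()).round(2))
E
python3 -c "
from h import *
row([-.023,.055,.16],0);row([-.023,.055,.092],0)"
```

```text
t 0.15 tcp box [0.0973 0.0885 0.2306] lean -0.0 F [ 0.1 -0.6 -0. ] w 0.0855 gf 0.0
ROW [-0.0193 -0.1233  0.0708] [-0.08 -0.01  6.7 ]
t 0.15 tcp box [0.0973 0.0885 0.2306] lean -0.0 F [ 0.1 -0.6 -0. ] w 0.0855 gf 0.0
ROW [-0.0193 -0.1232  0.1388] [-0.08 -0.01  6.7 ]
```

Emit:
servo_tool --series "-0.004 -0.025 0.01 0 0 1.5 1; -0.008 -0.055 0.025 0 0 3 1; -0.013 -0.085 0.045 0 0 5 1; -0.0185 -0.115 0.062 0 0 6.5 1; -0.0193 -0.1233 0.070 0 0 6.7 1" --squeeze 40

```text
clock: 0.65
position: [0.447, -0.019, 0.1595]
ee_rot: [-0.002, 0.747, 0.664, -0.002]
contact_force: [-0.5, 0.2, 0.4]
width: 0.0124
gripper_force: 0.0
```

Emit:
servo_tool --series "0 0 0 0 0 0 1; 0 0 0 0 0 0 1; 0 0 0 0 0 0 1"

```text
clock: 0.95
position: [0.4541, -0.0195, 0.1623]
ee_rot: [0.001, 0.747, 0.665, 0.001]
contact_force: [-0.1, -0.1, 0.6]
width: -0.0001
gripper_force: 0.0
```

```bash
python3 - <<'E'
from h import *
import cv2
row([-.023,.055,.092],0)
i=eyes.camera_info("wrist"); im=eyes.get_image("wrist")
cv2.imwrite("pics/w1.png",im[:,:,::-1])
for n,p in dict(c1=[-.07,.143,.066],c2=[.07,.143,.066],c3=[-.07,-.143,.066],c4=[.07,-.143,.066],gN=[-.064,.023,.115],gF=[.064,.023,.115],pa=[0,.12,.0265]).items(): print(n,np.round(proj(i,C+B.apply(p))))
cv2.imwrite("pics/s1.png",cv2.resize(eyes.get_image("side")[160:260,230:390,::-1],None,fx=4,fy=4))
E
```

```text
t 0.95 tcp box [-0.0201  0.055   0.1623] lean 0.0 F [-0.1 -0.1  0.6] w -0.0001 gf 0.0
ROW [-0.     -0.0032  0.0703] [0.19 0.   0.02]
c1 [216. 104.]
c2 [400. 105.]
c3 [234. 396.]
c4 [368. 396.]
gN [221. 278.]
gF [398. 278.]
pa [304. 134.]
```

View pics/w1.png

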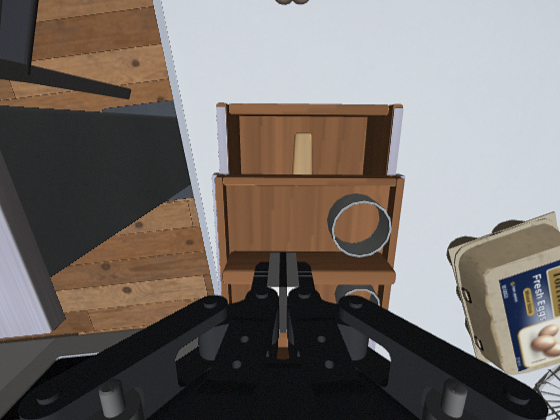

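The box frame matches the picture within about 2 px (end wall corners (217,104) and (402,104), partition ends near (222,276) and (394,276)). I'll descend on the +y side of the partition.

Emit:
servo_tool --series "0 -0.003 0.015 0 0 0 1; 0 -0.003 0.035 0 0 0 1; 0 -0.003 0.055 0 0 0 1; 0 -0.003 0.070 0 0 0 1; 0 -0.003 0.070 0 0 0 1"

```text
clock: 1.55
position: [0.448, -0.0187, 0.0899]
ee_rot: [-0.001, 0.747, 0.665, -0.001]
contact_force: [-0.4, 0.4, 0.1]
width: 0.0
gripper_force: 0.0
```

Emit:
servo_tool --series "-0.006 0 0 0 0 0 1; -0.014 0 0 0 0 0 1; -0.024 0 0 0 0 0 1; -0.036 0 0 0 0 0 1; -0.048 0 0 0 0 0 1"

```text
clock: 2.05
position: [0.4437, -0.0678, 0.092]
ee_rot: [0.001, 0.747, 0.664, 0.001]
contact_force: [0.6, 2.5, 0.6]
width: -0.0001
gripper_force: 1.0
```

Emit:
servo_tool --series "-0.012 0 0 0 0 0 1; -0.024 0 0 0 0 0 1; -0.036 0 0 0 0 0 1; -0.046 0 0 0 0 0 1; -0.050 0 0 0 0 0 1"

```text
clock: 2.55
position: [0.437, -0.1174, 0.0912]
ee_rot: [-0.0, 0.748, 0.664, -0.0]
contact_force: [0.9, 1.7, 1.5]
width: 0.0
gripper_force: 0.8
```

```bash
python3 - <<'E'
from h import *
row([-.023,-.055,.092],0)
E
```

```text
t 2.55 tcp box [-0.0256 -0.0442  0.0912] lean 0.01 F [0.9 1.7 1.5] w 0.0 gf 0.8
ROW [-0.0108  0.0026 -0.0008] [-0.02  0.01 -0.06]
```

Emit:
servo_tool --series "-0.005 0 0 0 0 0 1; -0.009 0 0 0 0 0 1; -0.012 0 0 0 0 0 1; -0.012 0 0 0 0 0 1; -0.012 0 0 0 0 0 1"

```text
clock: 3.05
position: [0.436, -0.1252, 0.0913]
ee_rot: [-0.002, 0.748, 0.664, 0.002]
contact_force: [3.1, 10.5, 3.4]
width: 0.0001
gripper_force: 5.3
```

```bash
python3 - <<'E'
from h import *
where()
E
```

```text
t 3.05 tcp box [-0.0257 -0.052   0.0913] lean -0.34 F [ 3.1 10.5  3.4] w 0.0001 gf 5.3
```

The stop was met at the expected place (10 N, TCP y −52 mm). I back off and rise.

Emit:
servo_tool --series "0.008 0 0 0 0 0 1; 0.014 0 0 0 0 0 1; 0.016 0 -0.02 0 0 0 1; 0.02 0 -0.05 0 0 0 0.8; 0.03 0 -0.085 0 0 0 0.5"

```text
clock: 3.55
position: [0.4385, -0.0985, 0.1763]
ee_rot: [-0.001, 0.747, 0.665, -0.001]
contact_force: [0.5, 0.0, -0.9]
width: 0.0282
gripper_force: 0.0
```

```bash
python3 - <<'E'
from h import *
row([0,.08,.17],15)
E
```

```text
t 3.55 tcp box [-0.0264 -0.0252  0.1763] lean 0.04 F [ 0.5  0.  -0.9] w 0.0282 gf 0.0
ROW [0.1052 0.0264 0.0062] [ -0.17 -14.96   0.02]
```

Emit:
servo_tool --series "0.02 0.006 0 0 -2 0 0.5; 0.045 0.012 0 0 -5 0 0.5; 0.075 0.019 0.002 0 -9 0 0.5; 0.098 0.025 0.004 0 -13 0 0.5; 0.105 0.0265 0.006 0 -15 0 0.5"

```text
clock: 4.05
position: [0.4791, 0.0054, 0.1702]
ee_rot: [0.088, 0.739, 0.66, -0.098]
contact_force: [0.3, -0.4, 0.2]
width: 0.0428
gripper_force: 0.0
```

Emit:
servo_tool --series "0 0 0 0 0 0 0.5; 0 0 0 0 0 0 0.5"

```text
clock: 4.25
position: [0.4777, 0.0028, 0.1701]
ee_rot: [0.087, 0.74, 0.659, -0.098]
contact_force: [-0.3, 0.5, 0.4]
width: 0.043
gripper_force: 0.0
```

```bash
python3 - <<'E'
from h import *
import cv2
i=eyes.camera_info("wrist"); im=eyes.get_image("wrist"); where()
cv2.imwrite("pics/w2.png",im[:,:,::-1])
for n,p in dict(c1=[-.07,.143,.066],c2=[.07,.143,.066],t1=[-.07,0,.092],t2=[.07,0,.092],pa=[0,.12,.0265],p0=[0,.02,.0385]).items(): print(n,np.round(proj(i,C+B.apply(p))))
E
```

```text
t 4.3 tcp box [0.0008 0.0793 0.1703] lean 15.02 F [ 0.2 -0.4  0.5] w 0.043 gf 0.0
c1 [184. 104.]
c2 [378. 104.]
t1 [204. 275.]
t2 [359. 276.]
pa [281. 122.]
p0 [281. 224.]
```

View pics/w2.png

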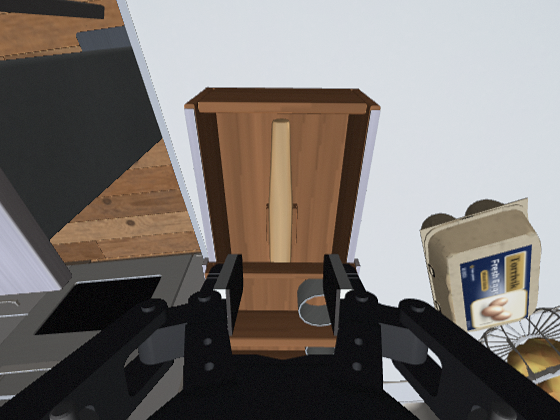

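The tray is home and the pin lies where predicted: it sits at column 282, with its end at row 121. I descend for the grasp.

```bash
python3 - <<'E'
from h import *
row([0,.055,.05],15);row([0,.050,.012],15)
E
```

```text
t 4.3 tcp box [0.0008 0.0793 0.1703] lean 15.02 F [ 0.2 -0.4  0.5] w 0.043 gf 0.0
ROW [ 0.0077 -0.0008  0.1225] [-0.02  0.02  0.01]
t 4.3 tcp box [0.0008 0.0793 0.1703] lean 15.02 F [ 0.2 -0.4  0.5] w 0.043 gf 0.0
ROW [ 0.0127 -0.0008  0.1605] [-0.02  0.02  0.01]
```

Emit:
servo_tool --series "0.001 0 0.02 0 0 0 0.5; 0.003 -0.0005 0.05 0 0 0 0.5; 0.006 -0.0008 0.085 0 0 0 0.5; 0.0077 -0.0008 0.115 0 0 0 0.5; 0.0077 -0.0008 0.1225 0 0 0 0.5"

```text
clock: 4.8
position: [0.4717, -0.0231, 0.0479]
ee_rot: [0.085, 0.742, 0.658, -0.1]
contact_force: [-0.4, 0.4, -0.5]
width: 0.0427
gripper_force: 0.0
```

Emit:
servo_tool --series "0.002 0 0.01 0 0 0 0.5; 0.004 0 0.022 0 0 0 0.5; 0.005 0 0.032 0 0 0 0.5; 0.005 0 0.038 0 0 0 0.5; 0.005 0 0.038 0 0 0 0.5"

```text
clock: 5.3
position: [0.4737, -0.0264, 0.0118]
ee_rot: [0.087, 0.741, 0.659, -0.098]
contact_force: [0.2, 0.2, 0.2]
width: 0.0432
gripper_force: 0.0
```

```bash
python3 - <<'E'
from h import *
row([0,.050,.012],15)
E
```

```text
t 5.3 tcp box [0.0002 0.0504 0.0118] lean 15.01 F [0.2 0.2 0.2] w 0.0432 gf 0.0
ROW [-0.0005 -0.0002 -0.0001] [-0.02  0.01 -0.01]
```

Emit:
servo_tool --series "0 0 0 0 0 0 0.7; 0 0 0 0 0 0 0.85; 0 0 0 0 0 0 1; 0 0 0 0 0 0 1; 0 0 0 0 0 0 1" --squeeze 80

```text
clock: 5.8
position: [0.4742, -0.0262, 0.0124]
ee_rot: [0.087, 0.741, 0.659, -0.097]
contact_force: [-0.4, 0.6, 2.7]
width: 0.0208
gripper_force: 77.8
```

```bash
cat >> h.py <<'E'
def pinpath(states):
    """rows for TCP so that pin (gripped now level, centre (0,0,.0265)) goes to centre (y,z), tilt th (deg, +y end up)"""
    s,r=where(); p0=np.array([.0002,.0504,.0118]); d=p0-[0,0,.0265]
    for y,z,th in states:
        q=R.from_euler('x',th,degrees=True).apply(d)+[0,y,z]
        t=C+B.apply(q); a=np.radians(th)
        e=lambda k:(round(y+k*.12*np.cos(a),3),round(z+k*.12*np.sin(a),3))
        print("ROW",r.inv().apply(t-s["position"]).round(4),np.degrees((r.inv()*toolR(15-th)).as_rotvec()).round(2),"A",e(1),"B",e(-1),"axis z at y=0",round(z-y*np.tan(a),3),"y=.135",round(z+(.135-y)*np.tan(a),3))
E
python3 - <<'E'
from h import *
pinpath([(0,.029,1),(0,.036,4),(0,.043,8),(-.002,.0475,12),(-.003,.0515,16)])
E
```

```text
t 5.8 tcp box [0.0007 0.0508 0.0124] lean 15.0 F [-0.4  0.6  2.7] w 0.0208 gf 77.8
ROW [-0.0008 -0.0005 -0.0026] [0.07 1.   0.  ] A (np.float64(0.12), np.float64(0.031)) B (np.float64(-0.12), np.float64(0.027)) axis z at y=0 0.029 y=.135 0.031
ROW [-0.0027 -0.0005 -0.0121] [0.07 4.   0.  ] A (np.float64(0.12), np.float64(0.044)) B (np.float64(-0.12), np.float64(0.028)) axis z at y=0 0.036 y=.135 0.045
ROW [-0.0048 -0.0005 -0.0226] [0.07 8.   0.  ] A (np.float64(0.119), np.float64(0.06)) B (np.float64(-0.119), np.float64(0.026)) axis z at y=0 0.043 y=.135 0.062
ROW [-0.0085 -0.0005 -0.03  ] [7.0e-02 1.2e+01 1.0e-02] A (np.float64(0.115), np.float64(0.072)) B (np.float64(-0.119), np.float64(0.023)) axis z at y=0 0.048 y=.135 0.077
ROW [-0.0113 -0.0004 -0.0372] [7.0e-02 1.6e+01 1.0e-02] A (np.float64(0.112), np.float64(0.085)) B (np.float64(-0.118), np.float64(0.018)) axis z at y=0 0.052 y=.135 0.091
```

Held at 78 N. Now I raise the free end, in small steps.

Emit:
servo_tool --series "-0.0004 0 -0.0013 0 0.5 0 1; -0.0008 0 -0.0026 0 1 0 1; -0.0017 0 -0.007 0 2.5 0 1; -0.0027 0 -0.012 0 4 0 1; -0.0027 0 -0.012 0 4 0 1"

```text
clock: 6.3
position: [0.474, -0.0262, 0.0247]
ee_rot: [0.064, 0.744, 0.661, -0.071]
contact_force: [-0.7, 0.4, -0.9]
width: 0.0208
gripper_force: 77.8
```

```bash
python3 - <<'E'
from h import *
pinpath([(0,.040,6),(0,.043,8),(-.002,.0455,10),(-.002,.0475,12),(-.003,.0495,14),(-.003,.0515,16)])
E
```

```text
t 6.3 tcp box [0.0005 0.0507 0.0247] lean 10.96 F [-0.7  0.4 -0.9] w 0.0208 gf 77.8
ROW [-0.0002 -0.0003 -0.006 ] [ 0.04  1.96 -0.11] A (np.float64(0.119), np.float64(0.053)) B (np.float64(-0.119), np.float64(0.027)) axis z at y=0 0.04 y=.135 0.054
ROW [-0.0008 -0.0002 -0.0108] [ 0.04  3.96 -0.11] A (np.float64(0.119), np.float64(0.06)) B (np.float64(-0.119), np.float64(0.026)) axis z at y=0 0.043 y=.135 0.062
ROW [-0.0034 -0.0002 -0.0147] [ 0.04  5.96 -0.11] A (np.float64(0.116), np.float64(0.066)) B (np.float64(-0.12), np.float64(0.025)) axis z at y=0 0.046 y=.135 0.07
ROW [-0.0039 -0.0002 -0.0185] [ 0.05  7.96 -0.11] A (np.float64(0.115), np.float64(0.072)) B (np.float64(-0.119), np.float64(0.023)) axis z at y=0 0.048 y=.135 0.077
ROW [-0.0055 -0.0002 -0.0221] [ 0.05  9.96 -0.1 ] A (np.float64(0.113), np.float64(0.079)) B (np.float64(-0.119), np.float64(0.02)) axis z at y=0 0.05 y=.135 0.084
ROW [-0.0062 -0.0002 -0.0259] [ 0.05 11.96 -0.1 ] A (np.float64(0.112), np.float64(0.085)) B (np.float64(-0.118), np.float64(0.018)) axis z at y=0 0.052 y=.135 0.091
```

Emit:
servo_tool --series "-0.0004 0 -0.006 0 2 0 1; -0.0012 0 -0.011 0 4 0 1; -0.0028 0 -0.0148 0 6 0 1; -0.004 0 -0.0185 0 8 0 1; -0.0052 0 -0.0221 0 10 0 1"

```text
clock: 6.8
position: [0.4733, -0.0264, 0.0468]
ee_rot: [0.005, 0.747, 0.664, -0.006]
contact_force: [-1.2, -0.2, -1.0]
width: 0.0206
gripper_force: 77.9
```

Emit:
servo_tool --series "0.0001 0 -0.002 0 1 0 1; 0.0002 0 -0.004 0 2 0 1; 0.0002 0 -0.004 0 2 0 1"

```text
clock: 7.1
position: [0.4737, -0.0266, 0.0509]
ee_rot: [-0.006, 0.747, 0.664, 0.007]
contact_force: [0.5, 0.6, -1.6]
width: 0.0206
gripper_force: 77.8
```

```bash
python3 - <<'E'
from h import *
import cv2
pinpath([(-.003,.0515,16)])
i=eyes.camera_info("side"); im=eyes.get_image("side")
c,s=np.cos(np.radians(16)),np.sin(np.radians(16))
for n,p in dict(A=[0,-.003+.12*c,.0515+.12*s],w1=[-.07,.143,.066],w2=[.07,.143,.066],p0=[0,0,.052]).items(): u=np.array(proj(i,C+B.apply(p)));print(n,((u-[270,150])*8).round())
cv2.imwrite("pics/s2.png",cv2.resize(im[150:225,270:360,::-1],None,fx=8,fy=8,interpolation=cv2.INTER_CUBIC))
w=eyes.get_image("wrist"); cv2.imwrite("pics/w3.png",w[:,:,::-1]); i=eyes.camera_info("wrist")
print(proj(i,C+B.apply([0,-.003+.12*c,.0515+.12*s])))
E
```

```text
t 7.1 tcp box [0.0002 0.0503 0.0509] lean -1.01 F [ 0.5  0.6 -1.6] w 0.0206 gf 77.8
ROW [-0.0008 -0.     -0.0003] [-0.   -0.01 -0.05] A (np.float64(0.112), np.float64(0.085)) B (np.float64(-0.118), np.float64(0.018)) axis z at y=0 0.052 y=.135 0.091
A [355. 452.]
w1 [555. 548.]
w2 [145. 531.]
p0 [374. 400.]
(np.float64(281.9307505993674), np.float64(157.70137907047928))
```

View pics/s2.png

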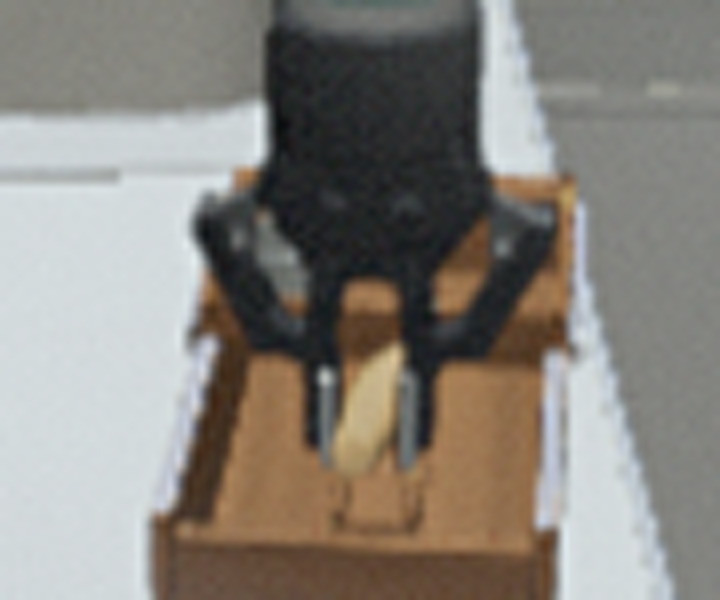

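The A end shows at (355,455), against (355,452) predicted; it stands over the wall and the fingers are clear of the tray. I draw it out along the slant.

Emit:
servo_tool --series "0.006 0 -0.002 0 0 0 1; 0.014 0 -0.0048 0 0 0 1; 0.024 0 -0.0082 0 0 0 1; 0.034 0 -0.0116 0 0 0 1; 0.042 0 -0.0143 0 0 0 1"

```text
clock: 7.7
position: [0.4789, 0.0164, 0.0665]
ee_rot: [-0.006, 0.747, 0.665, 0.007]
contact_force: [0.6, 0.1, -1.0]
width: 0.0209
gripper_force: 77.8
```

```bash
python3 - <<'E'
from h import *
pinpath([(.087,.0830,16),(.13,.099,16)])
E
```

```text
t 7.7 tcp box [0.0003 0.0936 0.0665] lean -1.01 F [ 0.6  0.1 -1. ] w 0.0209 gf 77.8
ROW [ 0.0462 -0.0001 -0.0155] [ 0.03 -0.01  0.06] A (np.float64(0.202), np.float64(0.116)) B (np.float64(-0.028), np.float64(0.05)) axis z at y=0 0.058 y=.135 0.097
ROW [ 0.0894 -0.     -0.0307] [ 0.03 -0.01  0.06] A (np.float64(0.245), np.float64(0.132)) B (np.float64(0.015), np.float64(0.066)) axis z at y=0 0.062 y=.135 0.1
```

Emit:
servo_tool --series "0.008 0 -0.0028 0 0 0 1; 0.018 0 -0.0062 0 0 0 1; 0.028 0 -0.0096 0 0 0 1; 0.038 0 -0.013 0 0 0 1; 0.046 0 -0.0156 0 0 0 1"

```text
clock: 8.2
position: [0.4842, 0.0615, 0.0828]
ee_rot: [-0.006, 0.747, 0.665, 0.007]
contact_force: [-0.3, -1.1, -1.1]
width: 0.0207
gripper_force: 77.8
```

Emit:
servo_tool --series "0.008 0 -0.0028 0 0 0 1; 0.018 0 -0.0062 0 0 0 1; 0.03 0 -0.0104 0 0 0 1; 0.042 0 -0.0145 0 0 0 1; 0.050 0 -0.018 0 0 0 1"

```text
clock: 8.7
position: [0.49, 0.1111, 0.1017]
ee_rot: [-0.006, 0.747, 0.665, 0.007]
contact_force: [-0.2, 0.6, -1.1]
width: 0.0209
gripper_force: 77.9
```

```bash
python3 - <<'E'
from h import *
import cv2
pinpath([(.14,.102,16),(.14,.2,16),(.12,.23,0)])
i=eyes.camera_info("side"); im=eyes.get_image("side")
cv2.imwrite("pics/s3.png",cv2.resize(im[110:260,230:390,::-1],None,fx=4,fy=4,interpolation=cv2.INTER_CUBIC))
E
```

```text
t 8.7 tcp box [0.0004 0.1889 0.1017] lean -1.02 F [-0.2  0.6 -1.1] w 0.0209 gf 77.9
ROW [ 0.0036 -0.0002  0.    ] [ 0.03 -0.02  0.03] A (np.float64(0.255), np.float64(0.135)) B (np.float64(0.025), np.float64(0.069)) axis z at y=0 0.062 y=.135 0.101
ROW [ 0.0053 -0.0002 -0.0979] [ 0.03 -0.02  0.03] A (np.float64(0.255), np.float64(0.233)) B (np.float64(0.025), np.float64(0.167)) axis z at y=0 0.16 y=.135 0.199
ROW [-0.0165 -0.0002 -0.1139] [  0.03 -16.02   0.03] A (np.float64(0.24), np.float64(0.23)) B (np.float64(0.0), np.float64(0.23)) axis z at y=0 0.23 y=.135 0.23
```

View pics/s3.png

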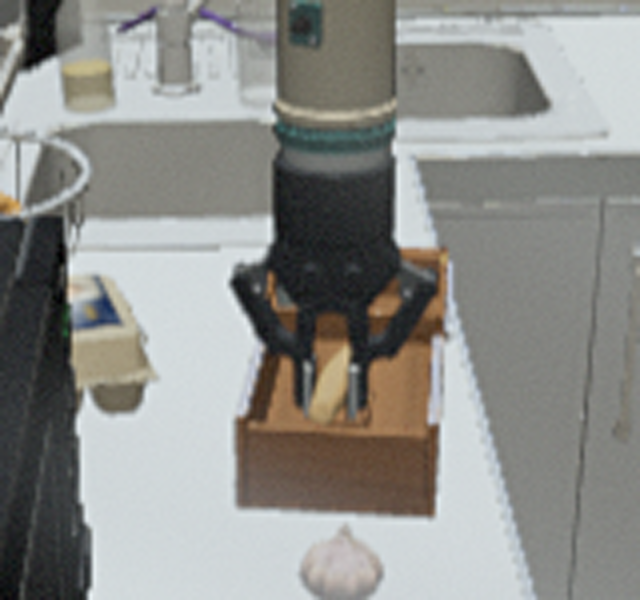

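The pin is drawn out: its A end shows at (325,412) in the side crop, with no force, and garlic and box are undisturbed. I lift straight up, then level it.

Emit:
servo_tool --series "0.002 0 -0.01 0 0 0 1; 0.004 0 -0.03 0 0 0 1; 0.004 0 -0.055 0 0 0 1; 0.005 0 -0.08 0 0 0 1; 0.005 0 -0.098 0 0 0 1"

```text
clock: 9.25
position: [0.4906, 0.1129, 0.2016]
ee_rot: [-0.005, 0.747, 0.664, 0.007]
contact_force: [0.3, 0.5, -1.0]
width: 0.0209
gripper_force: 78.0
```

Emit:
servo_tool --series "-0.003 0 -0.002 0 -2 0 1; -0.008 0 -0.006 0 -6 0 1; -0.014 0 -0.010 0 -10 0 1; -0.019 0 -0.014 0 -14 0 1; -0.022 0 -0.016 0 -16 0 1"

```text
clock: 9.75
position: [0.4877, 0.0911, 0.2158]
ee_rot: [0.088, 0.741, 0.659, -0.098]
contact_force: [0.7, -0.2, 0.0]
width: 0.0208
gripper_force: 78.0
```

Emit:
servo_tool --series "0 0 0 0 0 0 1; 0 0 0 0 0 0 1; 0 0 0 0 0 0 1; 0 0 0 0 0 0 1"

```text
clock: 10.15
position: [0.4875, 0.0906, 0.2151]
ee_rot: [0.087, 0.741, 0.659, -0.097]
contact_force: [-0.2, -0.0, -1.2]
width: 0.021
gripper_force: 78.0
```

```bash
python3 - <<'E'
from h import *
import cv2
pinpath([(.12,.23,0)])
i=eyes.camera_info("scene"); a=eyes.get_image("scene")[130:340,200:440,::-1]
for n,p in dict(A=[0,.24,.23],B=[0,0,.23]).items(): print(n,((np.array(proj(i,C+B.apply(p)))-[200,130])*1.6+[0,0]).round())
w=eyes.get_image("wrist")[:,:,::-1]; i=eyes.camera_info("wrist")
for n,p in dict(A=[0,.24,.23],B=[0,0,.23],t1=[-.07,0,.092],t2=[.07,0,.092]).items(): print(n,np.round(proj(i,C+B.apply(p))))
cv2.imwrite("pics/f.png",np.hstack([cv2.resize(a,None,fx=1.6,fy=1.6),cv2.resize(w[:336],(416,336*416//560))[:0+249].copy() if 0 else cv2.copyMakeBorder(cv2.resize(w,None,fx=.7,fy=.7),0,42,0,0,cv2.BORDER_CONSTANT)]))
E
```

```text
t 10.15 tcp box [2.000e-04 1.683e-01 2.151e-01] lean 14.98 F [-0.2 -0.  -1.2] w 0.021 gf 78.0
ROW [ 0.002  -0.     -0.0008] [-0.   -0.02 -0.05] A (np.float64(0.24), np.float64(0.23)) B (np.float64(0.0), np.float64(0.23)) axis z at y=0 0.23 y=.135 0.23
A [64. 71.]
B [197. 122.]
A [281. 150.]
B [282. 441.]
t1 [223. 303.]
t2 [341. 303.]
```

View pics/f.png

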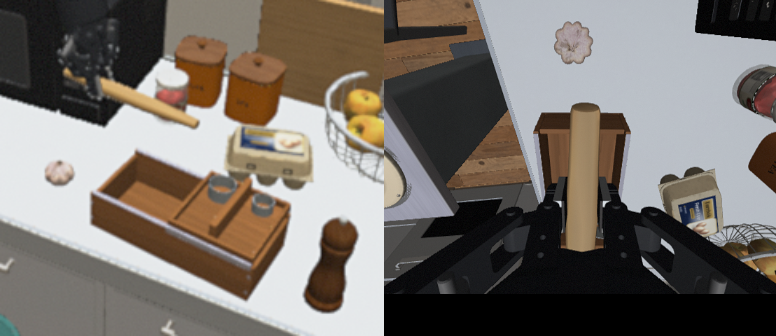

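The pin is level and free, with its ends at (66,72) and (197,122) as predicted. The tray is home and everything else stands where it was, so I hand in.

```bash
python3 -c "
from rig import manip
print(manip.sign_off())"
```

```text
the job is handed in; nothing more can be done
None
```

I handed the job in after about 10 s of the 48 s allowed: the tray is home at the pepper mill's end, and the pin is held level and still about 0.23 m above the worktop with nothing else shifted; sign-off returned no verdict.

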